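Shut off the air line to the bench filter

TASK

The filter with the clear bowl is due for cleaning, so shut off its air: turn the lever of the ball valve on that pipe clockwise, seen from above, until it lies straight across the pipe against its stop, and let go of it. The similar valve on the pipe with the hose nozzle stays open; leave it alone.

Things in the scene. Friction and masses are not known exactly. Their poses are not given: they have to be found in the camera images.
- filter_line: The pipe assembly to shut: fixed base 90 x 300 mm, steel pipe dia 21 along its y axis, 100 mm up, brass ball valve in the middle; at the +y end, 130 mm out, a 52 mm square filter head with clear bowl and dial gauge on top, 153 mm high. Origin: on the bench under the lever's vertical turning axis; z up. The other, similar assembly ends in a hose nozzle and has no gauge.
- filter_valve_grip (a point): Middle of the blue sleeve (both levers have one) of the lever to turn, 75 mm out from its turning axis, 160 mm above the bench. Sleeve: straight bar 16 mm wide, 12 mm thick, 37 to 107 mm from the axis; 40 mm of free air below it. The point's y axis runs along the lever towards the turning axis; z up. The lever stays where left and takes about 3 N here to turn.
- filter_valve (a joint): Angle of the filter line's lever, rad. 0: fully open, lever above the pipe, pointing along the assembly's -y (away from the filter). Grows clockwise seen from above to 1.571: shut, at a rigid stop, lever straight across the pipe, pointing along the assembly's -x. Starts between 0 and 0.45.
- nozzle_valve (a joint): Angle of the same kind of lever on the other assembly, which ends in a brass hose nozzle 55 mm long: 0 fully open (along the pipe), 1.571 shut. Starts fully open and must stay so.

How it is judged:
At the end, for the whole second after the job is handed in: The filter line's lever is within 10 degrees of its shut stop (joint above 1.40 rad), at rest; the nozzle line's lever is still within 10 degrees of fully open (below 0.17 rad) (value of joint filter_valve above 1.4 rad and value of joint nozzle_valve below 0.17 rad and velocity of joint filter_valve below 0.1 rad/s); the robot touches nothing.
It fails at once if the nozzle line's valve is turned more than 10 degrees from open (value of joint nozzle_valve above 0.17 rad).
It also fails if it takes over 32 s, if anything falls off the work surface, if the arm or the gripper's body presses on something with over 40 N, if the wrist force passes 120 N, or if a joint passes its speed limit or range.

ROBOT

A 6-joint arm with a two-finger parallel gripper is mounted at the origin on the work surface. World frame = base frame: x ahead of the robot, y to its left, z up, the work surface at z = 0. Lengths are in m, angles in rad, forces in N, time in s.
With the tool pointing down it reaches from about 0.2 to 0.875 m from the base axis. Payload 3.4 kg.
Tool frame: the origin (TCP) lies between the finger pads; the fingertips stand 25 mm ahead of it and the grasp point (between the pads) lies 6 mm ahead of it (r.nose_length is the z of the fingertips in the tool frame, in m); z points along the fingers, x is the direction in which the jaws open and shut, and the axes are right-handed (so a half turn about z gives the same grasp; the last joint's range is limited). The gripper opens to 94 mm and grips with 3 to 60 N. Pads are 16 mm wide; open, the fingers measure 119 mm over their backs; the gripper's body (75 mm by 177 mm) begins 78 mm behind the grasp point.
Start: joints at [-1.454, 0.276, 1.505, -0, 1.361, -0.121], TCP at [0.135, -0.559, 0.23] pointing down, gripper open.
Joint ranges: [-2.89, 2.89], [-0.75, 2.08], [0.22, 2.7], [-1.18, 4.32], [0.11, 2.71], [-2.7, 2.7]. Speed limits (rad/s): [2.57, 2.57, 3.14, 3.14, 3.14, 3.14].

INTERFACE

Orientations are given as a unit quaternion [w, x, y, z].
In Python, from plant import r, gripper_to, inverse_kinematics, vision, models, telemetry gives the robot as it stands. Calls block until the motion is done:
- r.move_to(position, orientation): joint-space move of the TCP to a pose.
- r.move_l(position, rot=None, vel=0.15, guard=None): straight line of the TCP; rot=None keeps the orientation; vel is the mean speed in m/s. With guard (N) it stops when the force on the tool has changed by that much, and returns True; else False.
- r.movej(angles): joint-space move.
- gripper_to(opening, f_grip=None): finger opening in m; f_grip is the grip in N (None keeps the last); returns when the fingers have stopped.
- r.hold(seconds).
- inverse_kinematics(position, orientation): joint angles nearest the present ones, or None.
- vision.snapshot(name): name is "side" or "top" or "wrist"; returns the picture (420x560x3 uint8, red, green, blue); there is no depth.
- vision.get_calibration(name): a dict with "fx", "fy", "cx", "cy" (pixels), "position" and "orientation" of the camera in the world. Camera axes: x right, y down, z forward; pixel columns grow to the right and rows downward; lengths in m; the calibration is good to about 2 mm. A picture is of the moment at which its call begins: read the wrist's pose just before it. get_calibration takes no time and is no camera call; for the wrist camera it gives the pose at the moment of the call.
A pose or a line that the arm cannot do raises r.PlanningError and nothing moves.
- r.sign_off(): hands the job in, once; it reports no verdict.
Trained networks look in the newest picture that a camera, given by its name, has taken for a name from the list of things; names that differ only in an ending like _2 or _b are one class to them, and where a whole thing is asked for, a point or a joint stands for the part that bears it (a point fixed in the world has none). Each returns a list of dicts, best first, with "score" (0 to 1); they miss things now and then, are a little off and sometimes report something else, mostly with a low value. They report only what shows in the picture. A call takes as long as a camera call.
- models.boxes_of(thing, camera): "at" ([x, y, z] in m, in world coordinates, good to about 4 mm: the middle of the surface that is visible of it).
- models.regions_of(thing, camera): "pixels" (420x560 bool, what is visible of it).
- models.mark_of(thing, camera): "at" ([x, y, z] in m, in world coordinates, good to about 4 mm: a listed point, or the origin of a listed thing).
Readings, each from a call of its own:
- telemetry.current_t(): time.
- telemetry.current_joints(): joint angles.
- telemetry.current_dq(): joint speeds.
- telemetry.current_joint_efforts(): joint torques, N m.
- telemetry.current_ee_pos(): TCP position.
- telemetry.current_tool_rot(): TCP orientation.
- telemetry.current_wrist_force(): force on the tool from outside, world axes, zero at the start.
- telemetry.current_torque(): the same for the moment, N m.
- telemetry.current_opening(): finger opening in m.
Only numpy, scipy, OpenCV 4.12 (cv2) and the standard library are available. Lean on these libraries where they do the work, as an engineer would, in place of code of your own. Each camera call takes 0.05 s, during which the arm holds its last target. There are 200 camera calls.

## Working session

There is one attempt and no reset: what is moved stays moved. The work goes in short steps, each a Python script; the robot and the scene stay as the last script left them, time stands still between calls to the robot, and variables do not carry over. Pictures are saved under pics/ and viewed, about 8 in all and at most 12, crops included, and the job is handed in when it is done.

```bash
mkdir -p pics
python3 - <<'E'
from plant import r, vision, models, telemetry
import cv2, numpy as np
ims=[]
for c in ("top","side"):
    im=vision.snapshot(c); cv2.imwrite(f"pics/{c}0.png",im[:,:,::-1])
    for t in ("filter_line","filter_valve_grip"):
        for d in models.mark_of(t,c)[:3]: print(c,t,np.round(d["at"],4),round(d["score"],2))
    for t in ("filter_line","filter_valve_grip"):
        for d in models.boxes_of(t,c)[:3]: print(c,'box',t,np.round(d["at"],4),round(d["score"],2))
    k=vision.get_calibration(c);print(k)
print(telemetry.current_t(),telemetry.current_tool_rot())
E
```

```text
top filter_line [ 0.5539 -0.1824 -0.0011] 0.74
top filter_valve_grip [ 0.5119 -0.2466  0.1521] 0.98
top box filter_line [ 0.5408 -0.164   0.0091] 0.61
top box filter_valve_grip [ 0.5239 -0.2211  0.1613] 0.77
{'fx': 506.9480314966264, 'fy': 506.9480314966264, 'cx': 287.580000798431, 'cy': 198.4666457128022, 'position': array([ 0.38506568, -0.02206362,  1.11830684]), 'orientation': array([ 0.05984056, -0.70130095,  0.7075532 , -0.06296478])}
side filter_line [ 0.551  -0.1769  0.0034] 0.85
side filter_valve_grip [ 0.5141 -0.2478  0.1585] 0.66
side box filter_line [ 0.5453 -0.2065  0.018 ] 0.91
side box filter_valve_grip [ 0.5277 -0.2278  0.1657] 0.66
{'fx': 521.0452506619448, 'fy': 521.0452506619448, 'cx': 281.0916054647317, 'cy': 215.57840765139653, 'position': array([ 0.49474686, -0.62362444,  0.78928381]), 'orientation': array([-0.34834189,  0.93478552, -0.06569901,  0.02275102])}
0.5 [ 2.15539092e-05  7.85973292e-01 -6.18260450e-01  5.30363314e-06]
```

View pics/top0.png

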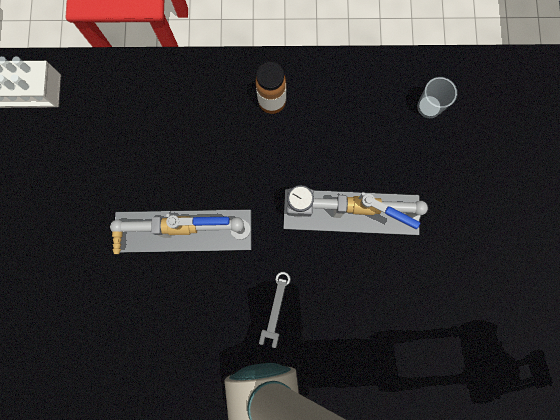

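View pics/side0.png

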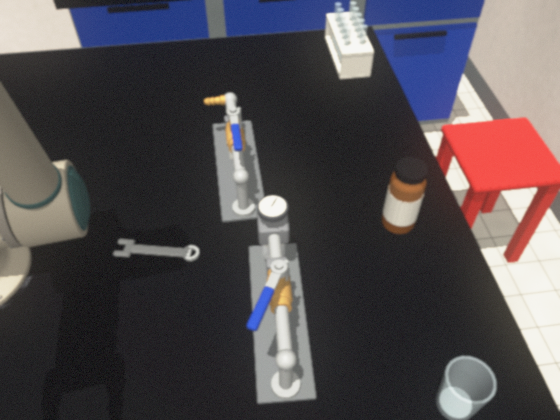

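The top view shows the filter line on the right: gauge at (300,199), lever pivot at (369,200) and sleeve end at (418,224). The nozzle line is on the left with its lever along the pipe, about 0.3 m away. The side view agrees. Next I'll work out the assembly's yaw and the lever angle from pixels and check them against the marks.

```bash
cat > h.py <<'E'
from plant import *
import numpy as np, cv2
from scipy.spatial.transform import Rotation as R
def ray(cam,px,z):
    k=vision.get_calibration(cam); q=k["orientation"]
    d=R.from_quat(np.r_[q[1:],q[0]]).apply([(px[0]-k["cx"])/k["fx"],(px[1]-k["cy"])/k["fy"],1])
    return k["position"]+d*(z-k["position"][2])/d[2]
def quat(phi):   # tool down, tool x at world angle phi
    x=np.array([np.cos(phi),np.sin(phi),0]); z=np.array([0,0,-1.]); 
    q=R.from_matrix(np.c_[x,np.cross(z,x),z]).as_quat(); return np.r_[q[3],q[:3]]
E
python3 - <<'E'
from h import *
P=lambda *a:np.round(ray("top",a[:2],a[2])[:2],4)
print("gauge",P(300,199,.153),"axis",P(369,200,.165),"tip",P(418,225,.166),"corners",[P(285,189,.01),P(420,195,.01),P(284,229,.01),P(419,235,.01)])
im=vision.snapshot("top"); m=models.regions_of("filter_valve_grip","top")[0]["pixels"]
hsv=cv2.cvtColor(im,cv2.COLOR_RGB2HSV)
b=((hsv[...,0]>110)&(hsv[...,0]<130)&(hsv[...,1]>150)&(hsv[...,2]>60)); b[:,:300]=0; b[:150]=0;b[260:]=0
ys,xs=np.nonzero(b); W=np.array([P(x,y,.166) for x,y in zip(xs,ys)])
c=W.mean(0); v=np.linalg.svd(W-c)[2][0]; s=(W-c)@v
print("sleeve",len(W),c,v,np.ptp(s), "ctr",c+v*(s.max()+s.min())/2)
for th in np.radians([200,220,240,250,270,290]):   # lever direction; axis guess
    p=np.array([.5525,-.18])+.075*np.array([np.cos(th),np.sin(th)])
    print(np.degrees(th),[None if (j:=inverse_kinematics([*p,.166],quat(th+o))) is None else np.round(j,2)[[0,3,5]] for o in(np.pi/2,-np.pi/2)])
E
```

```text
gauge [ 0.5534 -0.0511] axis [ 0.5482 -0.1825] tip [ 0.4993 -0.2733] corners [array([ 0.6012, -0.0223]), array([ 0.585 , -0.3225]), array([ 0.5117, -0.0194]), array([ 0.4959, -0.3155])]Traceback (most recent call last):
  File "<stdin>", line 4, in <module>
IndexError: list index out of range
```

Run:
```python
from h import *
im=vision.snapshot("top")
hsv=cv2.cvtColor(im,cv2.COLOR_RGB2HSV)
b=((hsv[...,0]>110)&(hsv[...,0]<130)&(hsv[...,1]>150)&(hsv[...,2]>60)); b[:,:300]=0; b[:150]=0;b[260:]=0
ys,xs=np.nonzero(b); W=np.array([ray("top",(x,y),.166)[:2] for x,y in zip(xs,ys)])
c=W.mean(0); v=np.linalg.svd(W-c)[2][0]; v*=-np.sign(v[0]); s=(W-c)@v
print("sleeve",len(W),c,np.degrees(np.arctan2(v[1],v[0]))%360,np.ptp(s), "ctr",c+v*(s.max()+s.min())/2,"axis",c+v*((s.max()+s.min())/2-.072))
for d in [170,177,200,220,240,250]:
    th=np.radians(d)
    p=np.array([.549,-.181])+.075*np.array([np.cos(th),np.sin(th)])
    print(d,[None if (j:=inverse_kinematics([*p,.166],quat(th+o))) is None else np.round(j,2) for o in(np.pi/2,-np.pi/2)])
```

```text
sleeve 218 [ 0.51472544 -0.24396184] 242.447749986325 0.0679850291157819 ctr [ 0.5142786  -0.24481831] axis [ 0.54758273 -0.18098387]
170 [array([-0.48,  0.22,  1.76, -0.  ,  1.17,  1.27]), array([-0.48,  0.22,  1.76, -0.  ,  1.17, -1.87])]
177 [array([-0.5 ,  0.22,  1.75, -0.  ,  1.17,  1.13]), array([-0.5 ,  0.22,  1.75, -0.  ,  1.17, -2.01])]
200 [array([-0.54,  0.24,  1.72, -0.  ,  1.18,  0.68]), array([-0.54,  0.24,  1.72, -0.  ,  1.18, -2.46])]
220 [array([-0.56,  0.27,  1.68, -0.  ,  1.19,  0.31]), None]
240 [array([-0.57,  0.31,  1.62, -0.  ,  1.21, -0.05]), None]
250 [array([-0.57,  0.33,  1.6 , -0.  ,  1.22, -0.22]), None]
```

Lever at 242° in the world frame, yaw about -3°, so the joint is at about 0.43 rad. That fits the stated range, and the sleeve measures 68 mm against 70 mm. I'll straddle the sleeve loosely and look with the wrist camera before descending.

Run:
```python
from h import *
A=np.array([.549,-.181]); th=np.radians(242.4)
p=A+.075*np.array([np.cos(th),np.sin(th)])
r.move_to([*p,.27],quat(th+np.pi/2)); gripper_to(.036,10)
cv2.imwrite("pics/w1.png",vision.snapshot("wrist")[:,:,::-1])
for d in models.mark_of("filter_valve_grip","wrist")[:2]: print(np.round(d["at"],4),round(d["score"],2),"cmd",p)
k=vision.get_calibration("wrist");q=k["orientation"]
for P in ([*p,.166],[*A,.166]):
    c=R.from_quat(np.r_[q[1:],q[0]]).inv().apply(np.array(P)-k["position"]); print("px",k["fx"]*c[0]/c[2]+k["cx"],k["fy"]*c[1]/c[2]+k["cy"])
print(telemetry.current_ee_pos(),telemetry.current_opening(),telemetry.current_t())
```

```text
[ 0.5097 -0.2483  0.158 ] 0.96 cmd [ 0.5142528  -0.24746527]
px 281.6681732300433 223.5713841384033
px 281.71199119618825 115.78438404898215
[ 0.51427008 -0.24743483  0.26998404] 0.035946756750526186 3.5417
```

View pics/w1.png

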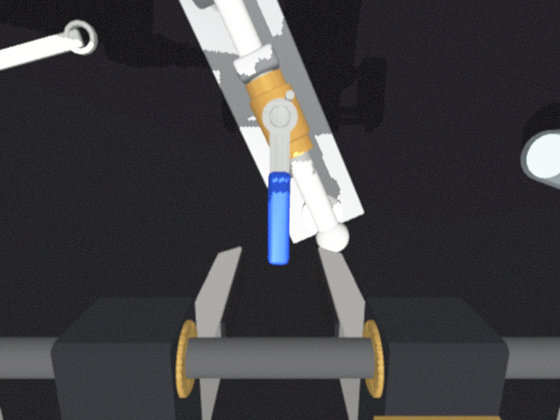

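The wrist view shows the pivot at (280,116), against a prediction of (282,116). The sleeve is centred at (279,220), midway between the fingers. Now I'll descend and turn.

Run:
```python
from h import *
A=np.array([.549,-.181])
def pose(d): 
    t=np.radians(d); return [*(A+.075*np.array([np.cos(t),np.sin(t)])),.166],quat(t+np.pi/2)
p,q=pose(242.4)
if r.move_l(p,vel=.1,guard=8): print("touch on descent",telemetry.current_ee_pos(),telemetry.current_wrist_force()); raise SystemExit
d=242.4
while d>158:
    d-=8 if d>185 else 3
    p,q=pose(d)
    g=r.move_l(p,q,vel=.06,guard=12); f=telemetry.current_wrist_force()
    print(round(d,1),g,np.round(f,1))
    if g: break
e=telemetry.current_ee_pos(); print(np.degrees(np.arctan2(*(e[:2]-A)[::-1]))%360, telemetry.current_t())
cv2.imwrite("pics/w2.png",vision.snapshot("wrist")[:,:,::-1]); cv2.imwrite("pics/t2.png",vision.snapshot("top")[:,:,::-1])
```

```text
234.4 False [-0.5  0.7 -0.9]
226.4 False [-0.2 -1.3  0.4]
218.4 False [ 2.2 -0.9 -0.1]
210.4 False [ 0.9 -0.7  0.8]
202.4 False [0.8 0.3 0.8]
194.4 False [ 1.1 -0.8  0.4]
186.4 False [ 0.9  0.3 -0. ]
178.4 False [ 0.5 -0.4  0.4]
175.4 False [ 0.4 -1.  -1.1]
172.4 False [ 0.2 -1.9 -0.6]
169.4 False [ 0.3 -5.3 -2. ]
166.4 False [ -1.6 -14.   -4.7]
163.4 False [ -2.  -20.5  -8.3]
160.4 False [  0.6 -22.2  -8.8]
157.4 False [  2.4 -23.  -10.7]
163.59698405736543 9.0833
```

View pics/w2.png

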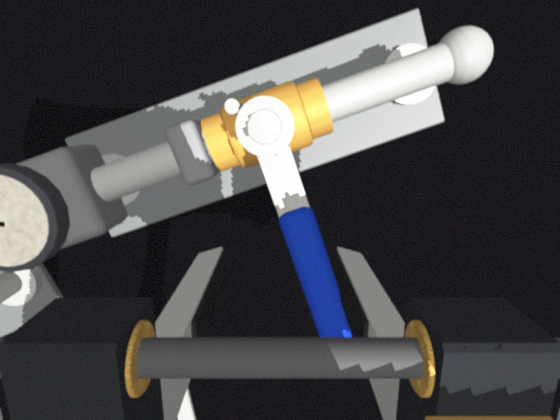

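The force rose steadily to 23 N against the stop. The wrist view shows the lever, from (265,127) to (335,340), square to the pipe. Next: relieve the load, centre the fingers on the sleeve, lift and check.

Run:
```python
from h import *
A=np.array([.549,-.181])
t=np.radians(175.5); p=A+.075*np.array([np.cos(t),np.sin(t)])
r.move_l([*p,.166],quat(t+np.pi/2),vel=.06); print(telemetry.current_wrist_force())
print(r.move_l([*p,.29],vel=.12,guard=10))
cv2.imwrite("pics/w3.png",vision.snapshot("wrist")[:,:,::-1])
r.move_to([.3,-.4,.3],quat(t+np.pi/2))
im=vision.snapshot("top"); cv2.imwrite("pics/t3.png",im[:,:,::-1])
hsv=cv2.cvtColor(im,cv2.COLOR_RGB2HSV)
b=((hsv[...,0]>110)&(hsv[...,0]<130)&(hsv[...,1]>150)&(hsv[...,2]>60)); b[:150]=0;b[290:]=0
for lo,hi in((0,280),(280,560)):
    m=b.copy(); m[:,:lo]=0; m[:,hi:]=0
    W=np.array([ray("top",(x,y),.166)[:2] for y,x in zip(*np.nonzero(m))]); v=np.linalg.svd(W-W.mean(0))[2][0]
    print(lo,len(W),W.mean(0),np.degrees(np.arctan2(v[1],v[0]))%180)
print(telemetry.current_wrist_force(),telemetry.current_t())
```

```text
[ 0.08689384 -0.06385542 -0.37452127]
False
0 282 [0.5113211  0.11922812] 89.64203870809136
280 307 [ 0.47614785 -0.17668257] 176.69023275409438
[0.20154805 0.82081119 0.67785721] 12.1083
```

View pics/t3.png

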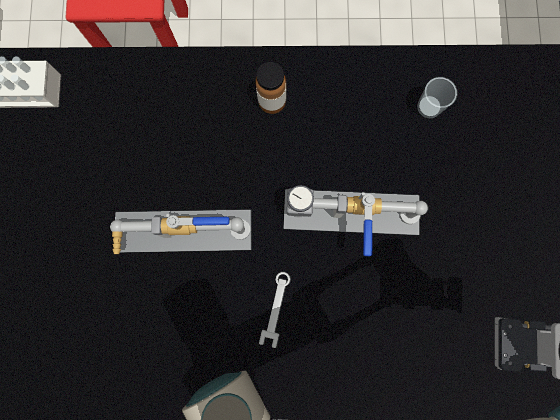

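The top view shows the filter lever straight across its pipe, from (369,200) to (368,255). It measures 176.7°, against about 177° for shut. The nozzle lever is unmoved and the gripper is clear, so I'm handing in.

```bash
python3 -c "
from plant import r
r.sign_off()"
```

```text
the job is handed in; nothing more can be done
```

The filter line's valve is shut, and I've handed the job in at about 12 s of the 32 s allowed. I straddled the lever's sleeve loosely with the fingers and turned it clockwise about its axis until the force rose to about 23–25 N at the stop. Then I relieved the load, lifted off and moved the arm away.

**Last checks:**
- **Filter lever:** it lies at 176.7° in the top view, against about 177° expected for shut, so it is at or within about a degree of the stop. It was at 242° to start with.
- **Nozzle lever:** it is at 89.6° in the top view, still along its pipe and looking as it did in the first picture.
- **Gripper:** it is clear of everything, and the wrist force is about 1 N.

**Disagreements:**
- **Force guard:** the 12 N guard never tripped, because it counts the change within each short step. The load reached its peak over several steps, still well under the 120 N wrist limit.
- **Vision networks:** the region network found no lever in the top view, so I measured the sleeve by its colour instead. The grip marks agreed with that to about 5 mm.

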